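Close the capsule lever and start the espresso

ROBOT

A 6-joint arm with a two-finger parallel gripper is mounted at the origin on the work surface. World frame = base frame: x ahead of the robot, y to its left, z up, the work surface at z = 0. Lengths are in mm, angles in degrees, forces in N, time in s.
With the tool pointing down it reaches from about 350 to 850 mm from the base axis. Payload 8.1 kg.
Tool frame: the origin (TCP) lies midway between the tips of the shut fingers; the grasp point (between the pads) lies 19 mm behind it; z points along the fingers, y is the line along which they close (so a half turn about z gives the same grasp; the last joint's range is limited). The gripper opens to 85 mm and grips with 20 to 120 N. Pads are 22 mm wide; open, the fingers measure 114 mm over their backs; the gripper's body (76 mm by 85 mm) begins 54 mm behind the grasp point. The pads swing forward as they close: fully open they stand 13 mm farther back than shut.
Start: joints at [-80.581, 7.471, 85.268, -0, 87.261, -4.893], TCP at [148.346, -581.377, 231.292] pointing down, gripper open.
Joint ranges: [-169.43, 169.43], [-51.17, 129.36], [1.28, 143.12], [-76.62, 256.62], [0, 156.53], [-152.29, 152.29]. Speed limits (degrees/s): [136.94, 136.94, 159.86, 180, 180, 180].

INTERFACE

Orientations are given as [roll, pitch, yaw] about the fixed x, y, z axes, in that order (R = Rz(yaw) Ry(pitch) Rx(roll)).
In Python, from bench import r gives the robot as it stands. The module is installed in compiled form; this text tells all that it offers.
- The arm moves only by the tool jog_arm, never from a script. Its argument "rows" is a list of rows, each a list of 2 entries, a list of its own where there are three numbers: the shift along the tool's x, y, z in mm, then the turn, a rotation vector about the tool's x, y, z in rad. A call has 1 to 10 rows; each row is the pose to reach, as a shift and turn from the pose commanded when the call began, along the tool's axes at that moment; what a row does not reach only later rows make up. A row lasts 1/10 s, in which the tool goes at most 50 mm and 8.59 degrees, less where a joint would pass 70% of its speed; a pose out of reach is approached as far as the arm can. A call with a gripper value outside its range is refused whole. "grip" is the finger opening in mm, from 0 to 85.4, set as the call begins (left out, the last holds). The fingers move at their own pace and stop on an object; "force" is the grip in N (left out, the last holds). Time passes only in rows, so rows that repeat a pose let the fingers close. It gives the time, the measured TCP pose, the force, the opening and the grip force at its end, in the units of the state.
- r.sense(): the state, without advancing time (a new reading comes with each control period).
- r.snapshot(name): name is "scene" or "top"; returns (picture, depth): 400x640x3 uint8, blue, green, red; 400x640 float32, mm along the optical axis (not along the pixel's ray), 0 where there is no reading.
- r.camera_params(name): a dict with "fx", "fy", "cx", "cy" (pixels), "pose" (4x4, takes a point from camera to world coordinates). Camera axes: x right, y down, z forward; pixel columns grow to the right and rows downward; lengths in mm; the calibration is good to about 2 mm. A picture is of the moment at which its call begins. camera_params takes no time and is no camera call.
- r.hand_in(): hands the job in; it is judged then, once.
The state is a dict: "time": time; "joint_pos": joint angles; "qd": joint speeds; "joint_efforts": joint torques, N m; "tool_pos": TCP position; "tcp_rot": TCP orientation; "ft_force": force on the tool from outside, world axes, zero at the start; "wrist_torque": the same for the moment, N m; "finger_gap": finger opening in mm; "grip_force": force on a finger pad.
Only numpy, scipy, OpenCV 4.12 (cv2) and the standard library are available. Lean on these libraries where they do the work, as an engineer would, in place of code of your own. Each camera call takes 0.05 s, during which the arm holds its last target. There are 200 camera calls.

TASK

Start an espresso on the coffee machine without gripping or lifting anything: push the raised lever on top fully down with the fingertips, then gently press the orange key at least halfway in, let it spring back and take the hand clear. Do not press the blue or the white key, and leave the espresso cup under the spout, the mug and the sugar jar where they stand.

Things in the scene. Friction and masses are not known exactly. Their poses are not given: they have to be found in the camera images.
- machine: fixed cream capsule coffee machine, 370 x 270 mm, top deck 225 mm above the table. Origin on the table, z up, own +x to its front (spout, drip tray). On the deck: the closing lever on the +y half; on the -y half (y = -58 mm) a row of three coloured keys, 50 mm apart along x, in varying order. With the lever down nothing on it rises over 260 mm
- lever (a joint): closing lever: steel bar, black flat paddle (100 x 36 x 20 mm) at its front end. Value: rad above level, 0 = fully down at its stop, larger = raised (limit 0.6; starts at 0.25 to 0.42). Level axle along the machine's y at (-90, 35, 244) mm in the machine's frame. Stiff, stays where left; needs 2 to 4 N down on the paddle
- lever_pad (a point): centre of the upper face of the lever's black paddle, 180 mm along the lever from the axle and 10 mm above its centre line; with the lever down it is at (90, 35, 254) mm in the machine's frame. The upper face runs 50 mm forward and back of it and 18 mm to each side
- key_orange (a joint): orange push key, a round cap 32 mm across in a dark steel collar 48 mm across and 12 mm high. Joint value: how far the cap is pressed down, 0 m released to 0.008 m fully down; its spring needs about 1.5 N to start, 3.3 N at half travel and 5 N fully down, and lifts the cap again when let go
- key_orange_top (a point): centre of the top face of the orange key's cap (sinks with it); released it stands 12 mm above its collar, about 253 mm above the table
- key_blue (a joint): blue push key, a round cap 32 mm across in a dark steel collar 48 mm across and 12 mm high. Joint value: how far the cap is pressed down, 0 m released to 0.008 m fully down; its spring needs about 1.5 N to start, 3.3 N at half travel and 5 N fully down, and lifts the cap again when let go
- key_blue_top (a point): centre of the top face of the blue key's cap (sinks with it); released it stands 12 mm above its collar, about 253 mm above the table
- key_white (a joint): white push key, a round cap 32 mm across in a dark steel collar 48 mm across and 12 mm high. Joint value: how far the cap is pressed down, 0 m released to 0.008 m fully down; its spring needs about 1.5 N to start, 3.3 N at half travel and 5 N fully down, and lifts the cap again when let go
- key_white_top (a point): centre of the top face of the white key's cap (sinks with it); released it stands 12 mm above its collar, about 253 mm above the table
- key_orange_base: dark steel collar of the orange key with the key in it; origin: centre of the collar's underside, on the aluminium key strip 229 mm above the table
- tray_cup: loose small white espresso cup, 62 mm across, 56 mm high, standing upright on the machine's drip tray under the spout; origin: centre of its underside, z up
- mug: loose blue mug, 80 mm across, 90 mm high, with a handle, upright on the counter beside the machine; origin: centre of its underside, z up
- sugar_jar: loose amber sugar jar with a steel cap, 72 mm across, 110 mm high, upright on the counter on the machine's other side; origin: centre of its underside, z up
Things that resemble listed ones, but are neither listed nor needed, are in the scene too. Leave any yellow look-alike of the tray_cup alone.

How it is judged (in metres and radians):
On the way, in this order (a step that is already met when the one before it is completed fails the run):
1. the lever is pushed fully down (value of joint lever below 0.05 rad), for 0.1 s.
2. with the lever down, the orange key is pressed at least halfway by the fingers (value of joint key_orange above 0.0035 m and value of joint lever below 0.06 rad and contact force between the fingers and key_orange_base above 0.5 N), for 0.05 s.
At the end, for the whole second after the job is handed in: The lever is down (within 0.06 rad of its stop), all three keys are up again (within 1.5 mm), and the cup, mug and jar are upright (within 0.1 rad) and within 15 mm of where they stood (value of joint lever below 0.06 rad and value of joint each of key_orange, key_blue, key_white below 0.0015 m and distance of each of tray_cup, mug, sugar_jar from where it was at the start of the episode below 0.015 m and angle between each of tray_cup, mug, sugar_jar's own z axis and vertical below 0.1 rad); the robot touches nothing.
It fails at once if the blue or the white key is pressed by more than 2 mm (value of joint any of key_blue, key_white above 0.002 m).
It fails at once if the orange key is pressed by more than 2 mm while the lever is still up (value of joint key_orange above 0.002 m and value of joint lever above 0.06 rad).
It fails at once if the orange key is pressed harder than gently (over 20 N) (contact force between the fingers and key_orange_base above 20 N).
It fails at once if the lever is lifted above 0.5 rad instead of pushed down (value of joint lever above 0.5 rad).
It fails at once if the cup, the mug or the jar is moved more than 20 mm, lifted or tipped (distance of any of tray_cup, mug, sugar_jar from where it was at the start of the episode above 0.02 m or angle between any of tray_cup, mug, sugar_jar's own z axis and vertical above 0.25 rad).
It also fails if it takes over 42 s, if anything falls off the work surface, if the arm or the gripper's body presses on something with over 40 N, if the wrist force passes 120 N, or if a joint passes its speed limit or range.

## Working session

There is one attempt and no reset: what is moved stays moved. The work goes in short steps, Python scripts to look and compute and a tool call to move; the robot and the scene stay as the last step left them, time stands still between calls to the robot, and variables do not carry over. Pictures are saved under pics/ and viewed, at most 10 in all, crops included, and the job is handed in when it is done.

Besides the shell and the picture viewer there is one more tool, called after "Call:" in YAML: its name, and indented under it one key for each argument. jog_arm: Moves the arm, as the interface text tells. Its arguments: {"type":"object","properties":{"rows":{"type":"array"},"grip":{"type":"number"},"force":{"type":"number"}},"required":["rows"]}

```bash
mkdir -p pics; python3 - <<'E'
from bench import r
import cv2,numpy as np
for n in("scene","top"):
    p,d=r.snapshot(n); cv2.imwrite(f"pics/{n}0.png",p); np.savez(f"{n}0.npz",p=p,d=d,**r.camera_params(n))
    print(n,r.camera_params(n))
print(r.sense())
E
```

```text
scene {'fx': 461.41980062162355, 'fy': 461.41980062162355, 'cx': 312.2131794219273, 'cy': 196.25789205526917, 'pose': array([[ 8.71166811e-01,  3.34278294e-01, -3.59619813e-01,
         1.08836612e+03],
       [ 4.90699506e-01, -5.67699964e-01,  6.61007372e-01,
        -7.92541490e+02],
       [ 1.68042620e-02, -7.52312949e-01, -6.58591561e-01,
         1.05190738e+03],
       [ 0.00000000e+00,  0.00000000e+00,  0.00000000e+00,
         1.00000000e+00]])}
top {'fx': 374.46770119231326, 'fy': 374.46770119231326, 'cx': 321.92120854750374, 'cy': 199.85988092574027, 'pose': array([[ 2.02024826e-02, -9.92281324e-01,  1.22350458e-01,
         4.84701753e+02],
       [-9.99699185e-01, -2.17508961e-02, -1.13330394e-02,
         6.90255957e+01],
       [ 1.39067955e-02, -1.22084698e-01, -9.92422253e-01,
         1.16650850e+03],
       [ 0.00000000e+00,  0.00000000e+00,  0.00000000e+00,
         1.00000000e+00]])}
{'time': 0.1, 'joint_pos': array([-8.05806557e+01,  7.51092152e+00,  8.53231197e+01,  1.29919970e-05,
        8.72634912e+01, -4.89411048e+00]), 'qd': array([ 0.03837501, -0.15269551, -0.24902553,  0.0386758 , -0.01739471,
        0.08625421]), 'joint_efforts': array([-1.35112405e-04, -5.70951641e+01, -5.01942229e+01, -2.42317656e-04,
        7.98809517e-03,  2.23663920e-05]), 'tool_pos': array([ 148.26385904, -580.87062309,  230.34712013]), 'tcp_rot': array([-1.79902824e+02, -8.33385329e-03,  1.43134471e+01]), 'ft_force': array([ 1.04940531,  0.13443267, -0.47578178]), 'wrist_torque': array([-0.01716881,  0.02807094, -0.03366   ]), 'grip_force': 0.0, 'finger_gap': 85.36130763496044}
```

View pics/scene0.png

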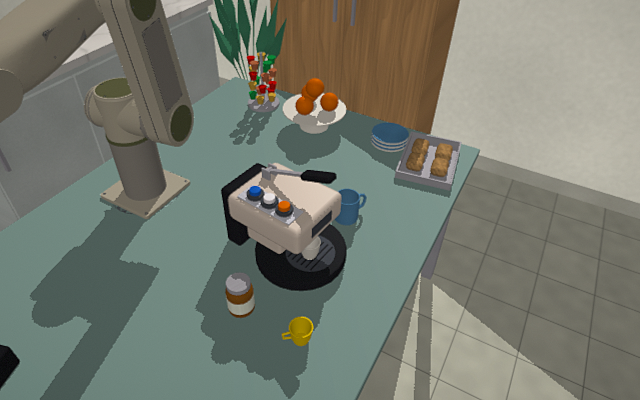

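View pics/top0.png

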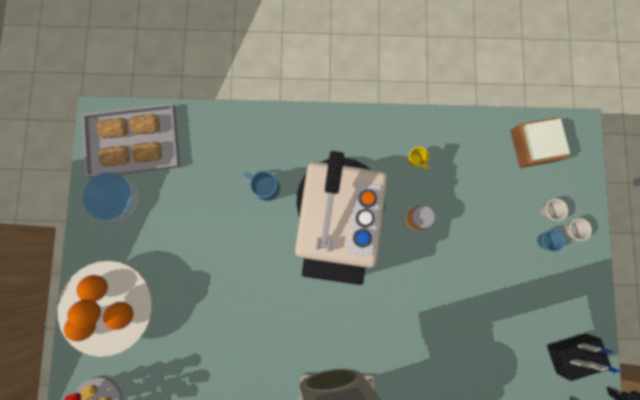

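The scene view shows the machine with its keys in the order blue (255,192), white (269,200), orange (285,207), and the black paddle raised at (318,176). In the top view the paddle is at (334,172), orange at (368,198), white at (365,218) and blue at (362,238). The other orange things are fruit in the bowl at (85,310). The orange key is the round cap in the row nearest the front of the machine. I'll confirm that in a crop and measure it.

```bash
cat > h.py <<'E'
import numpy as np,cv2
def load(n):
    z=np.load(n+"0.npz"); return z
def world(z,u,v):
    d=z['d'][v,u]; P=np.stack([(u-z['cx'])/z['fx']*d,(v-z['cy'])/z['fy']*d,d,np.ones_like(d)]); return (z['pose']@P)[:3].T,d
E
python3 - <<'E'
from h import *
for n,box in(("top",(285,145,400,290)),("scene",(215,150,355,250))):
    z=load(n); x0,y0,x1,y1=box
    c=z['p'][y0:y1,x0:x1]; 
    if n=="top": A=cv2.resize(c,None,fx=4,fy=4,interpolation=cv2.INTER_CUBIC)
    hsv=cv2.cvtColor(c,cv2.COLOR_BGR2HSV).astype(int); H,S,V=hsv[...,0],hsv[...,1],hsv[...,2]
    vv,uu=np.mgrid[y0:y1,x0:x1]
    P,d=world(z,uu.ravel(),vv.ravel()); Z=P[:,2].reshape(H.shape)
    for k,m in(("orange",(H>3)&(H<18)&(S>180)&(V>120)),("blue",(H>100)&(H<125)&(S>150)&(Z>235)),("paddle",(V<55)&(Z>258))):
        m=m.astype(np.uint8); nn,l,st,ce=cv2.connectedComponentsWithStats(m)
        if nn<2: print(n,k,"none");continue
        i=1+st[1:,4].argmax(); s=(l==i).ravel()&(d>0); Q=P[s]
        print(n,k,st[i],ce[i]+[x0,y0],"med",np.median(Q,0).round(1),"p5",np.percentile(Q,5,0).round(1),"p95",np.percentile(Q,95,0).round(1))
        if k=="paddle":
            _,_,vt=np.linalg.svd(Q-Q.mean(0),full_matrices=False); t=(Q-Q.mean(0))@vt[0]
            print(" mean",Q.mean(0).round(1),"axis",vt[0].round(3),"len",np.ptp(t).round(1),"mid",(Q.mean(0)+vt[0]*(t.max()+t.min())/2).round(1))
    for u,v in [(363,238),(365,218),(368,198)] if n=="top" else [(255,190),(269,198),(285,206)]:
        print(n,u,v,world(z,np.array([u]),np.array([v]))[0].round(1))
cv2.imwrite("pics/c1.png",A)
E
```

```text
top orange [ 77  47  13  12 124] [367.85483871 197.62903226] med [604.9 -54.8 252. ] p5 [594.  -67.3 241.7] p95 [617.1 -42.5 254.6]
top blue [ 71  87  14  12 129] [362.63565891 237.57364341] med [506.3 -43.1 252.1] p5 [495.  -55.5 242.9] p95 [518.7 -29.  254.5]
top paddle [ 41   7  18  40 491] [334.17311609 171.07535642] med [658.   32.6 314.9] p5 [617.7  17.5 299.8] p95 [694.6  46.1 327.4]
 mean [657.3  32.3 314.1] axis [-0.936  0.117 -0.333] len 92.5 mid [655.   32.6 313.3]
top 363 238 [[506.1 -43.2 252.7]]
top 365 218 [[554.7 -47.4 255.4]]
top 368 198 [[604.5 -54.9 252.3]]
scene orange [ 63  51  12  11 103] [283.59223301 205.90291262] med [606.  -59.4 251.2] p5 [593.1 -69.6 244.3] p95 [618.  -42.7 254.3]
scene blue [ 34  36  12  10 101] [254.62376238 190.73267327] med [507.6 -47.  250.8] p5 [493.5 -57.5 241.8] p95 [519.2 -31.8 254.8]
scene paddle [ 86  20  35  14 351] [318.26495726 176.13105413] med [659.7  22.2 313.8] p5 [615.6  12.1 296.3] p95 [699.3  43.9 326.9]
 mean [659.3  25.2 312.9] axis [ 0.947 -0.082  0.31 ] len 108.3 mid [649.   26.1 309.5]
scene 255 190 [[508.3 -45.8 252.8]]
scene 269 198 [[556.8 -51.9 250.8]]
scene 285 206 [[609.1 -56.8 250.4]]
```

View pics/c1.png

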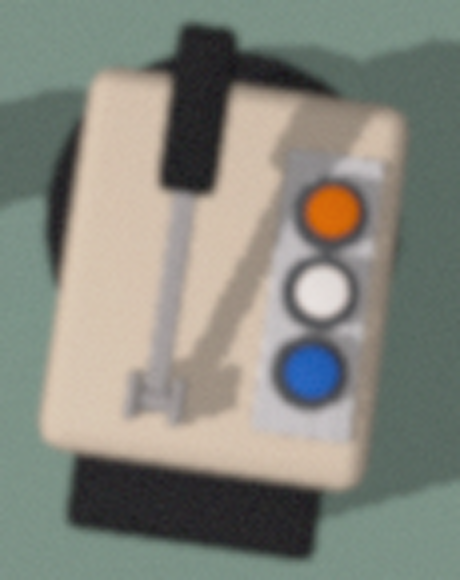

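The crop confirms it: orange is the round cap in its collar at the front end of the row, next to white then blue. Orange is at (605,-56,253) and blue at (506,-44), which is 99 mm apart (100 expected) with the machine's yaw at about -6.8°. The paddle centre is at (655,32,313), giving a lever angle of about 0.33 rad and a down position near (668,31,254). The paddle lies 93 mm sideways from the key row, as it should. Next I rise, shut the fingers and move over.

Call:
jog_arm:
  rows:
    - [[0,0,-50],[0,0,0]]
    - [[0,0,-100],[0,0,0]]
    - [[0,0,-150],[0,0,0]]
    - [[39,-28,-170],[0,0,0.1]]
    - [[78,-56,-170],[0,0,0.2]]
    - [[118,-84,-170],[0,0,0.3]]
    - [[157,-111,-170],[0,0,0.367]]
    - [[196,-139,-170],[0,0,0.367]]
    - [[235,-167,-170],[0,0,0.367]]
    - [[275,-195,-170],[0,0,0.367]]
  grip: 0
  force: 20

```text
time: 1.1
tool_pos: [367.3, -322.7, 401.0]
tcp_rot: [-180.0, 0.0, -6.7]
ft_force: [0.2, 0.1, -0.3]
finger_gap: 0.5
grip_force: 0.0
```

Call:
jog_arm:
  rows:
    - [[28,-42,0],[0,0,0]]
    - [[56,-84,0],[0,0,0]]
    - [[84,-126,0],[0,0,0]]
    - [[112,-168,0],[0,0,0]]
    - [[140,-210,0],[0,0,0]]
    - [[168,-252,0],[0,0,0]]
    - [[196,-294,0],[0,0,0]]
    - [[224,-336,0],[0,0,0]]
    - [[245,-368,0],[0,0,0]]
    - [[258,-388,0],[0,0,0]]

```text
time: 2.1
tool_pos: [669.3, 33.9, 399.5]
tcp_rot: [-180.0, 0.1, -6.6]
ft_force: [0.2, 0.2, -0.3]
finger_gap: -0.1
grip_force: 0.0
```

Call:
jog_arm:
  rows:
    - [[0,0,20],[0,0,0]]
    - [[0,0,40],[0,0,0]]
    - [[0,0,60],[0,0,0]]
    - [[0,0,70],[0,0,0]]
    - [[0,0,70],[0,0,0]]

```text
time: 2.6
tool_pos: [667.3, 30.7, 328.7]
tcp_rot: [180.0, 0.2, -6.7]
ft_force: [1.1, -0.0, 0.6]
finger_gap: -0.2
grip_force: 0.0
```

Call:
jog_arm:
  rows:
    - [[0,0,5],[0,0,0]]
    - [[0,0,11],[0,0,0]]
    - [[0,0,18],[0,0,0]]
    - [[0,0,26],[0,0,0]]
    - [[0,0,34],[0,0,0]]
    - [[0,0,42],[0,0,0]]
    - [[0,0,50],[0,0,0]]
    - [[0,0,57],[0,0,0]]
    - [[0,0,63],[0,0,0]]
    - [[0,0,68],[0,0,0]]

```text
time: 3.6
tool_pos: [668.1, 30.7, 262.6]
tcp_rot: [180.0, 0.0, -6.7]
ft_force: [1.2, -0.6, 2.8]
finger_gap: -0.3
grip_force: 1.0
```

Commanded z is 263. I'll go down to the stop slowly.

Call:
jog_arm:
  rows:
    - [[0,0,2],[0,0,0]]
    - [[0,0,4],[0,0,0]]
    - [[0,0,6],[0,0,0]]
    - [[0,0,8],[0,0,0]]
    - [[0,0,9],[0,0,0]]
    - [[0,0,9],[0,0,0]]
    - [[0,0,9],[0,0,0]]

```text
time: 4.3
tool_pos: [668.0, 30.7, 254.2]
tcp_rot: [180.0, 0.0, -6.7]
ft_force: [0.6, -0.4, 1.5]
finger_gap: 0.1
grip_force: 0.3
```

Call:
jog_arm:
  rows:
    - [[0,0,1],[0,0,0]]
    - [[0,0,2],[0,0,0]]
    - [[0,0,2],[0,0,0]]
    - [[0,0,2],[0,0,0]]

```text
time: 4.7
tool_pos: [668.1, 30.8, 254.0]
tcp_rot: [-180.0, -0.1, -6.7]
ft_force: [-4.6, 0.3, 8.5]
finger_gap: 0.0
grip_force: 4.5
```

The hand stopped at z=254 while the force rose, so the lever is at its stop. I'll lift and go over the orange key.

Call:
jog_arm:
  rows:
    - [[0,0,-10],[0,0,0]]
    - [[0,0,-30],[0,0,0]]
    - [[0,0,-55],[0,0,0]]
    - [[-15,25,-60],[0,0,0]]
    - [[-30,55,-60],[0,0,0]]
    - [[-45,80,-60],[0,0,0]]
    - [[-52,94,-60],[0,0,0]]
    - [[-52,94,-60],[0,0,0]]
    - [[-52,94,-60],[0,0,0]]

```text
time: 5.6
tool_pos: [605.8, -56.3, 312.4]
tcp_rot: [-180.0, -0.0, -6.7]
ft_force: [0.1, 0.2, 0.9]
finger_gap: -0.0
grip_force: 0.0
```

```bash
python3 - <<'E'
from bench import r
import cv2,numpy as np
a=r.snapshot("scene")[0][140:260,200:360]; b=r.snapshot("top")[0][130:280,270:430]
cv2.imwrite("pics/c2.png",np.hstack([cv2.resize(a,(400,300),interpolation=2),cv2.resize(b,(320,300),interpolation=2)]))
print(r.sense()['tool_pos'])
E
```

```text
[606.03872462 -55.66079776 312.15670932]
```

View pics/c2.png

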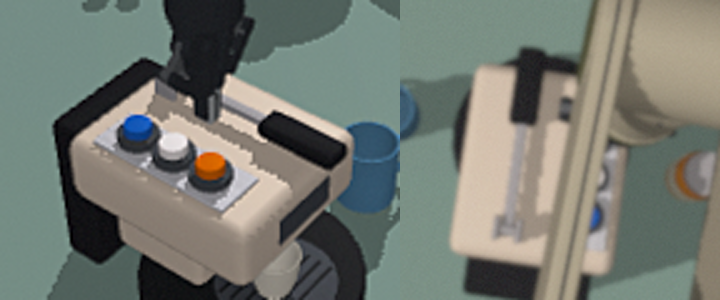

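The lever lies flat along the deck (black paddle at crop (300,138)). The closed fingertips hang directly above the orange key, at crop (207,115) over (210,165). Next I descend to just above the cap, then press.

Call:
jog_arm:
  rows:
    - [[0,0,12],[0,0,0]]
    - [[0,0,27],[0,0,0]]
    - [[0,0,40],[0,0,0]]
    - [[0,0,50],[0,0,0]]
    - [[0,0,55],[0,0,0]]
    - [[0,0,57],[0,0,0]]
    - [[0,0,58],[0,0,0]]
    - [[0,0,58],[0,0,0]]

```text
time: 6.5
tool_pos: [605.8, -56.6, 254.9]
tcp_rot: [180.0, -0.1, -6.7]
ft_force: [-0.2, 0.4, -0.1]
finger_gap: -0.0
grip_force: 0.0
```

Call:
jog_arm:
  rows:
    - [[0,0,1],[0,0,0]]
    - [[0,0,2],[0,0,0]]
    - [[0,0,3],[0,0,0]]
    - [[0,0,4],[0,0,0]]
    - [[0,0,5],[0,0,0]]
    - [[0,0,6],[0,0,0]]
    - [[0,0,6],[0,0,0]]
    - [[0,0,6],[0,0,0]]

```text
time: 7.3
tool_pos: [605.8, -56.7, 248.6]
tcp_rot: [180.0, -0.0, -6.7]
ft_force: [2.5, -1.0, 3.5]
finger_gap: 0.2
grip_force: 1.6
```

Call:
jog_arm:
  rows:
    - [[0,0,1],[0,0,0]]
    - [[0,0,2],[0,0,0]]
    - [[0,0,2],[0,0,0]]
    - [[0,0,2],[0,0,0]]

```text
time: 7.7
tool_pos: [605.8, -56.6, 246.5]
tcp_rot: [180.0, -0.0, -6.7]
ft_force: [3.2, 0.0, 4.1]
finger_gap: -0.1
grip_force: 2.1
```

The key is about 6.5 mm in at 4 N. I'll release it and lift clear.

Call:
jog_arm:
  rows:
    - [[0,0,-4],[0,0,0]]
    - [[0,0,-10],[0,0,0]]
    - [[0,0,-30],[0,0,0]]
    - [[0,0,-70],[0,0,0]]
    - [[0,0,-110],[0,0,0]]
    - [[0,0,-150],[0,0,0]]
    - [[-40,40,-150],[0,0,0]]
    - [[-60,80,-150],[0,0,0]]
    - [[-80,120,-150],[0,0,0]]
    - [[-80,120,-150],[0,0,0]]

```text
time: 8.7
tool_pos: [509.1, -170.1, 396.4]
tcp_rot: [179.9, 0.1, -7.0]
ft_force: [0.1, 0.1, 0.0]
finger_gap: 0.1
grip_force: 0.0
```

```bash
python3 - <<'E'
from bench import r
import cv2,numpy as np
p,d=r.snapshot("scene"); cv2.imwrite("pics/end.png",cv2.resize(p[140:340,190:390],(600,600),interpolation=2))
z=dict(r.camera_params("scene"),d=d)
from h import world
for u,v in [(255,190),(269,198),(285,206)]: print(world(z,np.array([u]),np.array([v]))[0].round(1))
print(r.sense()['tool_pos'],r.sense()['ft_force'])
E
```

```text
[[507.3 -44.5 251.4]]
[[557.2 -52.5 251.4]]
[[610.5 -59.  252.8]]
[ 510.3806995  -168.20461689  396.29938163] [ 0.00135144  0.04538448 -0.13573461]
```

View pics/end.png

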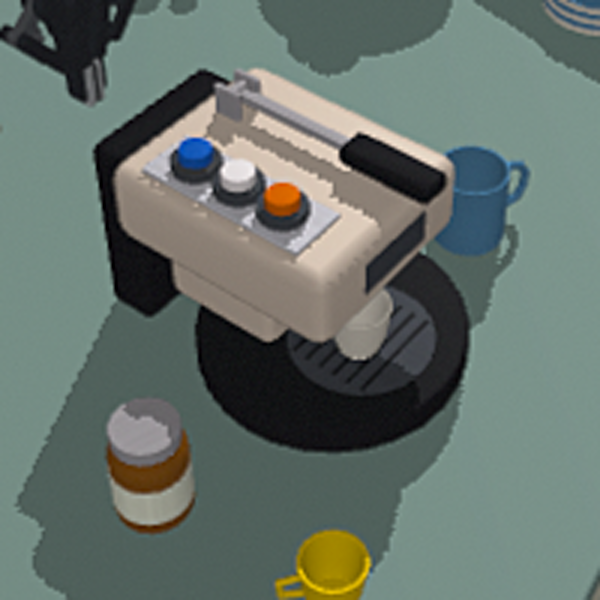

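The lever is down (paddle at crop (390,165)) and all three keys are up at about 252 mm. The cup (362,325), mug (475,200) and jar (150,465) stand where they were, and the hand is clear at the upper left. Handing in.

```bash
python3 -c "
from bench import r
print(r.hand_in())"
```

```text
the job is handed in; nothing more can be done
None
```

I pushed the lever down to its stop and pressed the orange key about 6.5 mm in at roughly 4 N; it sprang back, the hand is clear, and the job was handed in about 9 s in, though the hand-in returned no verdict.

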